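# Lock the setting turntable

## Task

Lock the jeweller's setting turntable for work: with the fingertips, push the blue peg round until the slot across the brass disc lines up with the steel locking bar, then push the bar by its red plate straight through the disc until its nose stops against the end of the keeper on the far side. Only push: do not pinch the peg or the plate, and do not lift the bar out of its guide. Leave everything else on the bench where it stands, and finish with the hand clear.

Things in the scene. Friction and masses are not known exactly. Their poses are not given: they have to be found in the camera images.
- turntable: Grey base plate fixed to the bench, 245 x 90 mm, 12 mm thick. Origin: on the disc's vertical axis, at bench level. Its x axis is the way the bar is to slide (from guide to keeper), z up. In this frame: base plate x -155 to +90 mm, y -45 to +45; guide trough of aluminium walls x -150 to -43, wall tops at z 32, floor z 20, 13 mm wide; keeper block x 44 to 82, top z 34, with an open-topped channel 13 mm wide (flared mouth) whose end wall is at x 70.
- disc (a joint): Angle of the brass disc (rad, positive anticlockwise seen from above). At 0 and at -3.14 its slot is in line with the bar. Free to turn from -3.7 to 0.56; it stays where it is left (pushing the peg takes about 2 to 3 N). It starts between -2.6 and -0.55.
- slot (a point): Point on the disc's axis at the disc's top (z 34 mm above the bench); its x axis lies along the slot, turning with the disc. Disc 80 mm across; slot 16 mm wide right across it, 15 mm deep, mouths flared to 25 mm so that a misalignment of about 0.1 rad corrects itself as the bar enters.
- peg (a point): Centre of the top of the blue square turning peg that stands on the disc, 27 mm from the axis, at 90 degrees to the slot (on the slot frame's +y side). 12 x 12 mm, sides along and across the slot; it rises from the disc's top, z 34, to z 62 mm.
- bar: Loose steel locking bar, 122 mm long, 10 mm wide, 12 mm high, about 0.11 to 0.22 kg, lying in the open-topped guide. Origin: middle of its length, underside (z 20 mm). Its x axis points along the bar to the nose.
- bar_nose (a point): The tip of the bar's round nose, half-way up the bar. It starts 10 to 22 mm short of the disc's rim; fully home it is at x 70 mm in the turntable frame (end wall of the keeper), about 120 to 132 mm farther on.
- push_face (a point): Centre of the rear face of the upright red push plate on the bar's tail, 122 mm behind the nose tip (bar x -61 mm). The face is 40 mm wide and 30 mm high, z 34 to 64 mm above the bench; the plate is 8 mm thick and passes over the guide walls. Pushing it towards +x takes about 1 to 2 N.
- bangle_mid (a point): Brass bangle, 68 mm across, 9 mm high, lying loose; its centre. Bystander.
- bench_block_mid (a point): Loose steel block 60 x 60 x 22 mm; its centre. Bystander.
- jar_mid (a point): Loose amber jar, 48 mm across, 62 mm high; its centre. Bystander.
- mallet_mid (a point): Hammer lying loose; a point on its handle near its middle. Bystander.
- brush_mid (a point): Brush lying loose; a point on its middle. Bystander.
- bowl_mid (a point): Copper bowl, 100 mm across, 35 mm high; its centre. Bystander.
- mandrel_mid (a point): Tapered dark steel ring mandrel standing on a round foot 84 mm across, 190 mm high; a point on its axis half-way up. Bystander.
There are look-alikes about, which are no part of the job. Leave any brown or pink look-alike of the bar alone.

How it is judged:
By the outcome, as a careful person would: the job done as asked, in the order asked, and still so for the second after the job is handed in, with the robot touching nothing.
It also fails if it takes over 45 s, if anything falls off the work surface, if the arm or the gripper's body presses on something with over 40 N, if the wrist force passes 120 N, or if a joint passes its speed limit or range.

## Robot

A 6-joint arm with a two-finger parallel gripper is mounted at the origin on the work surface. World frame = base frame: x ahead of the robot, y to its left, z up, the work surface at z = 0. Lengths are in m, angles in degrees, forces in N, time in s.
With the tool pointing down it reaches from about 0.4 to 0.825 m from the base axis. Payload 7 kg.
Tool frame: the origin (TCP) lies between the finger pads; the fingertips stand 11 mm ahead of it and the grasp point (between the pads) lies 8 mm behind it (r.tcp_to_tips is the distance from the TCP to the fingertips, in m); x points along the fingers, y is the direction in which the jaws open and shut, and the axes are right-handed (so a half turn about x gives the same grasp; the last joint's range is limited). The gripper opens to 88 mm and grips with 3 to 60 N. Pads are 19 mm wide; open, the fingers measure 130 mm over their backs; the gripper's body (78 mm by 193 mm) begins 47 mm behind the grasp point.
Start: joints at [-50.529, 20.546, 0.682, 0, -70.136, -16.507], TCP at [0.263, -0.621, 0.238] pointing down, gripper open.
Joint ranges: [-176.03, 176.03], [-82.01, 121.73], [-58.28, 71.71], [-173.87, 95.51], [-174.79, -0.11], [-173.66, 173.66]. Speed limits (degrees/s): [136.94, 136.94, 172.46, 180, 180, 180].

## Interface

Orientations are given as [roll, pitch, yaw] about the fixed x, y, z axes, in that order (R = Rz(yaw) Ry(pitch) Rx(roll)).
In Python, from plant import r gives the robot as it stands.
- The arm moves only by the tool arm_command, never from a script. Its argument "plan" is a list of rows, each an object of numbers: "dx", "dy", "dz": the shift along the tool's x, y, z each as a share of 0.02 m, from -1 to 1; "wx", "wy", "wz": the turn, a rotation vector about the tool's x, y, z each as a share of 0.08 rad, from -1 to 1. In form: [{"dx": .., "dy": .., "dz": .., "wx": .., "wy": .., "wz": ..}, ...]. A call has 1 to 20 rows; each row shifts and turns the pose as measured when the row begins, along the tool's axes as they then stand; what a row does not reach is not made up. A row lasts 1/12 s, in which the tool goes at most 41.7 mm and 7.16 degrees, less where a joint would pass 70% of its speed; a pose out of reach is approached as far as the arm can. A call with a number of a shift or a turn outside -1 to 1 is refused whole. A call with a gripper value outside its range is refused whole. "fingers" is the closure, from -1 (fully open) to 1 (shut), so that 0 is half open, set as the call begins (left out, the last holds). The fingers move at their own pace and stop on an object; "force" is the grip in N (left out, the last holds). Time passes only in rows, so rows that do not move let the fingers close. It gives the time, the measured TCP pose, the force and the opening at its end, in the units of the state.
- r.get_state(): the state, without advancing time (a new reading comes with each control period).
- r.capture(name): name is "scene" or "top" or "wrist"; returns (picture, depth): 384x512x3 uint8, red, green, blue; 384x512 float32, m along the optical axis (not along the pixel's ray), 0 where there is no reading.
- r.camera_model(name): a dict with "vertical_fov" (degrees; the focal length in pixels is half the picture's height over the tangent of half this angle, whatever the lens; pixels are square), "cx", "cy" (the principal point, pixels), "R" (3x3) and "t" (3): a world point X has camera coordinates R X + t. Camera axes: x right, y down, z forward; pixel columns grow to the right and rows downward; lengths in m; the calibration is good to about 2 mm. The wrist camera is an equidistant fisheye: a pixel r from the principal point sees the ray r / f radians off the axis. A picture is of the moment at which its call begins: read the wrist's pose just before it. camera_model takes no time and is no camera call; for the wrist camera it gives the pose at the moment of the call.
- r.close_job(): hands the job in, once; it reports no verdict.
Trained networks look in the newest picture that a camera, given by its name, has taken for a name from the list of things; names that differ only in an ending like _2 or _b are one class to them, and where a whole thing is asked for, a point or a joint stands for the part that bears it (a point fixed in the world has none). Each returns a list of dicts, best first, with "score" (0 to 1); they miss things now and then, are a little off and sometimes report something else, mostly with a low value. They report only what shows in the picture. A call takes as long as a camera call. They do not tell look-alikes from the thing itself.
- r.cut_out(camera, query): "mask" (384x512 bool, what is visible of it) and "bbox" ([left, top, width, height] in pixels, round what is visible of it).
- r.spot_point(camera, query): "centre" ([column, row] in pixels: a listed point, or the origin of a listed thing).
The state is a dict: "time_s": time; "joints": joint angles; "qd": joint speeds; "joint_torque": joint torques, N m; "tcp_pos": TCP position; "eef_rot": TCP orientation; "contact_force": force on the tool from outside, world axes, zero at the start; "moment": the same for the moment, N m; "gripper_width": finger opening in m.
Only numpy, scipy, OpenCV 4.12 (cv2) and the standard library are available. Lean on these libraries where they do the work, as an engineer would, in place of code of your own. Each camera call takes 0.05 s, during which the arm holds its last target.

## Working session

There is one attempt and no reset: what is moved stays moved. The work goes in short steps, Python scripts to look and compute and a tool call to move; the robot and the scene stay as the last step left them, time stands still between calls to the robot, and variables do not carry over. Pictures are saved under pics/ and viewed, and the job is handed in when it is done.

Besides the shell and the picture viewer there is one more tool, called after "Call:" in YAML: its name, and indented under it one key for each argument. arm_command: Moves the arm, as the interface text tells. Shift numbers are shares of 0.02 m and turn numbers shares of 0.08 rad, none past 1 either way. Its arguments: {"type":"object","properties":{"plan":{"type":"array","items":{"type":"object","properties":{"dx":{"type":"number"},"dy":{"type":"number"},"dz":{"type":"number"},"wx":{"type":"number"},"wy":{"type":"number"},"wz":{"type":"number"}}}},"fingers":{"type":"number"},"force":{"type":"number"}},"required":["plan"]}

```bash
ls; mkdir -p pics; cat > h.py <<'E'
import numpy as np, cv2
from plant import r
def save(img,name,scale=1,crop=None):
    im=img[:,:,::-1]
    if crop: x0,y0,x1,y1=crop; im=im[y0:y1,x0:x1]
    im=cv2.resize(np.ascontiguousarray(im),None,fx=scale,fy=scale,interpolation=cv2.INTER_CUBIC if scale!=1 else cv2.INTER_NEAREST)
    cv2.imwrite('pics/'+name,im)
def focal(m): return 192/np.tan(np.radians(m['vertical_fov'])/2)
def ray(m,u,v):
    f=focal(m); d=np.array([(u-m['cx'])/f,(v-m['cy'])/f,1.0]); R=np.array(m['R']);t=np.array(m['t'])
    return -R.T@t, R.T@d
def at_z(m,u,v,z):
    o,d=ray(m,u,v); return o+d*(z-o[2])/d[2]
def at_depth(m,u,v,dep):
    o,d=ray(m,u,v); return o+d*dep
def proj(m,X):
    f=focal(m); c=np.array(m['R'])@np.array(X)+np.array(m['t']); return m['cx']+f*c[0]/c[2], m['cy']+f*c[1]/c[2]
E
python3 - <<'E'
from h import *
for n in ['scene','top']:
    p,d=r.capture(n); np.savez('pics/%s0.npz'%n,p=p,d=d); save(p,n+'0.png',1.5)
    m=r.camera_model(n); print(n,m)
    for q in ['slot','peg','bar_nose','push_face','turntable','bar','disc']:
        try: print(q,[(np.round(x['centre'],1),round(x['score'],2)) for x in r.spot_point(n,q)])
        except Exception as e: print(q,e)
print(r.get_state())
E
```

```text
pics
scene {'vertical_fov': 52.100417093706255, 'cx': 259.57315042675225, 'cy': 185.93713142037404, 'R': array([[ 0.26819102,  0.96331486, -0.00990282],
       [ 0.60477102, -0.17635455, -0.77662802],
       [-0.74988372,  0.20229572, -0.62988162]]), 't': array([-0.11844578, -0.25593404,  1.49979772])}
slot [(array([277.7, 205.7]), 0.82), (array([137.7, 210.8]), 0.61)]
peg [(array([285.3, 203.1]), 0.59), (array([235.7, 224.4]), 0.58), (array([151.7, 287.7]), 0.39)]
bar_nose [(array([310.2, 181.2]), 0.8), (array([257.4, 218.5]), 0.74), (array([205.1, 185.6]), 0.68)]
push_face [(array([163.7, 179.4]), 0.65), (array([287.6, 156.1]), 0.57)]
turntable [(array([273.7, 220.9]), 0.94)]
bar [(array([301.3, 173.9]), 0.73), (array([184.6, 190.1]), 0.72), (array([236.8, 227.2]), 0.67), (array([ 88.5, 235.2]), 0.67)]
disc it knows: bangle_mid, bar, bar_nose, bench_block_mid, bowl_mid, brush_mid, jar_mid, mallet_mid, mandrel_mid, peg, push_face, slot, turntable
top {'vertical_fov': 54.946641479435996, 'cx': 254.0624095310481, 'cy': 190.11646694779725, 'R': array([[-0.0295127 , -0.99948512,  0.0125
[... 648 characters left out ...]
andrel_mid, peg, push_face, slot, turntable
{'time_s': 0.7, 'joints': array([-5.05289546e+01,  2.05447631e+01,  6.81769308e-01,  5.23729641e-04,
       -7.01341575e+01, -1.65072640e+01]), 'qd': array([ 0.06525152, -0.04090255, -0.03583467,  0.02318744,  0.08286632,
       -0.00172738]), 'joint_torque': array([ 3.21479645e-03, -5.82164454e+01,  2.93250704e+01,  7.00120881e+00,
        1.25523095e-02, -2.63683040e-05]), 'tcp_pos': array([ 0.26333234, -0.62150199,  0.23757949]), 'eef_rot': array([-83.30293542,  89.99710906, -60.33897607]), 'contact_force': array([ 0.07623505,  0.1200936 , -0.12482558]), 'moment': array([0.013939  , 0.03115835, 0.06036414]), 'gripper_width': 0.08764176179214628}
```

View pics/scene0.png

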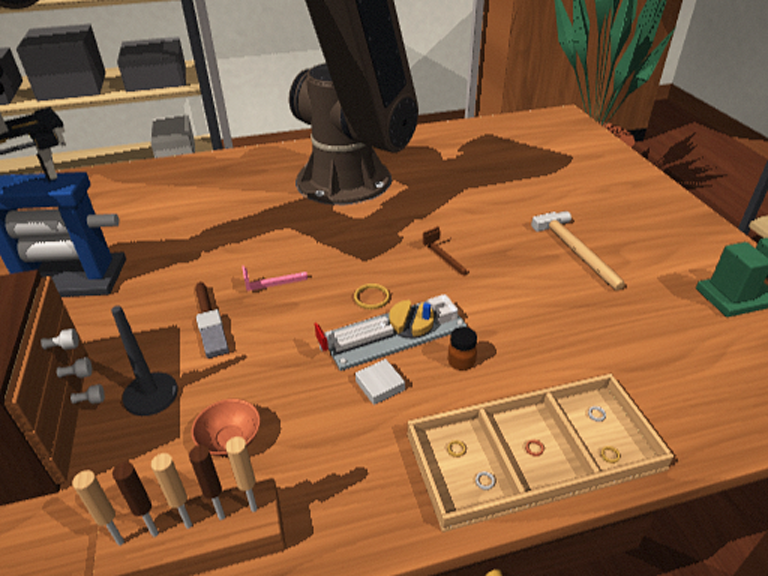

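View pics/top0.png

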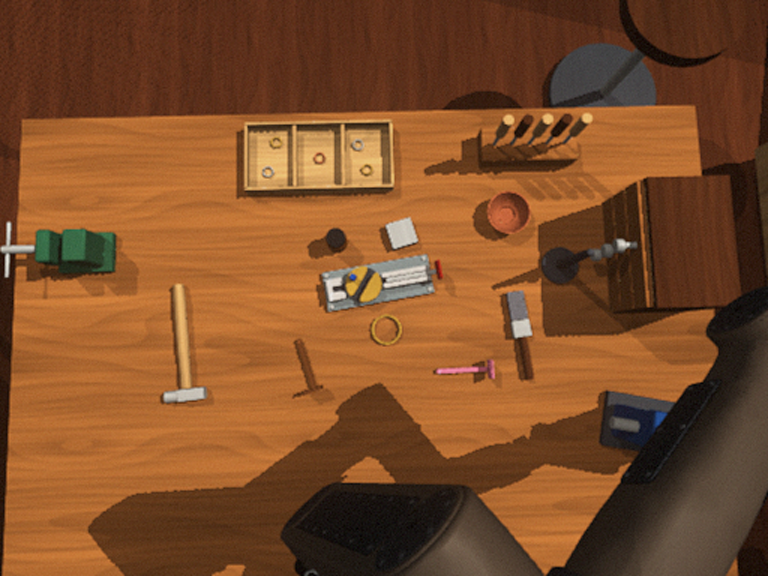

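Both pictures show the turntable at scene px (~270,215) and top px (~243,187), both at the original 512-px scale. The red plate is on the right in the top view, so the bar slides towards +y. A brown and a pink look-alike lie nearer the robot. I'll enlarge to confirm.

```bash
python3 - <<'E'
from h import *
a=np.load('pics/top0.npz');save(a['p'],'top0c.png',7,(200,150,310,230))
a=np.load('pics/scene0.npz');save(a['p'],'scene0c.png',6,(200,180,325,270))
E
```

```text
(no output)
```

View pics/top0c.png

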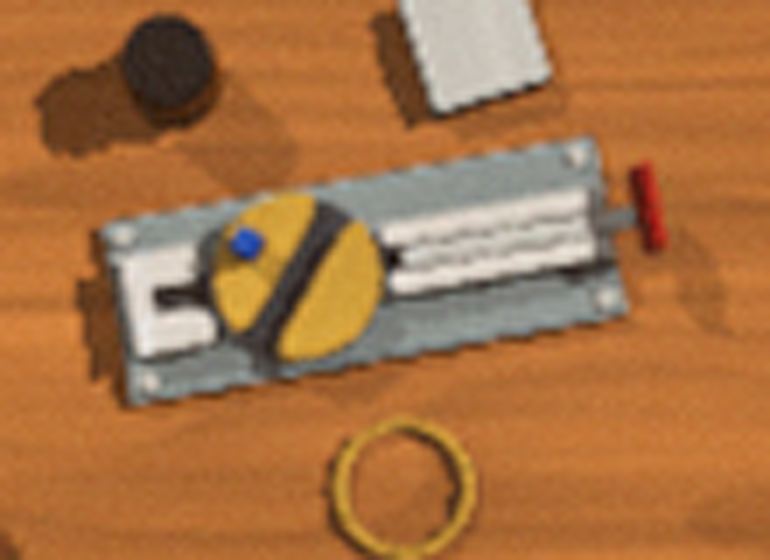

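View pics/scene0c.png

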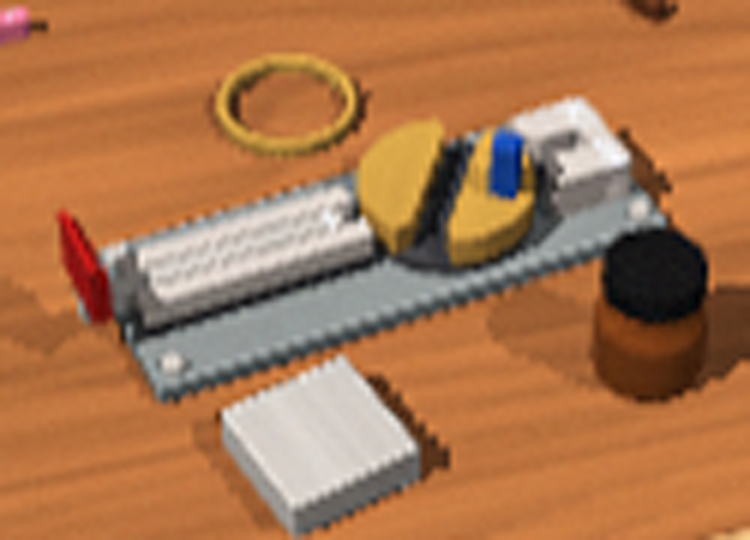

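The enlarged crops confirm the turntable. The disc slot runs obliquely, the blue peg is at the far-left (keeper) side, and the disc angle looks near -2.3 rad. The nearest alignment is therefore -3.14. I'll fit the pose now.

```bash
cat > fit.py <<'E'
from h import *
from scipy.optimize import least_squares
mt=r.camera_model('top'); ms=r.camera_model('scene')
def cp(c,s,off): return np.array([(c[0]+.5)/s-.5+off[0],(c[1]+.5)/s-.5+off[1]])
obs=[]
for c,X in [((105,228),(90,-45,12)),((597,140),(-155,-45,12)),((627,307),(-155,45,12)),((132,404),(90,45,9))]:
    obs.append((mt,cp(c,7,(200,150)),np.array(X)/1e3))
for c,X in [((163,390),(-155,-45,12)),((668,218),(90,-45,12)),((100,250),(-155,45,12))]:
    obs.append((ms,cp(c,6,(200,180)),np.array(X)/1e3))
def W(p,X):
    c,s=np.cos(p[2]),np.sin(p[2]); return np.array([p[0]+c*X[0]-s*X[1],p[1]+s*X[0]+c*X[1],X[2]])
def res(p): return np.concatenate([np.array(proj(m,W(p,X)))-uv for m,uv,X in obs])
if __name__=='__main__':
    s=least_squares(res,[0.6,0,np.radians(100)],loss='soft_l1')
    p=s.x; print(p,np.degrees(p[2])); print(res(p).reshape(-1,2).round(2))
    np.save('pose.npy',p)
    for m,off,sc in ((mt,(200,150),7),(ms,(200,180),6)):
        for X in [(0,0,34),(40,0,34),(-40,0,34),(0,40,34),(0,-40,34)]:
            print(X,(np.array(proj(m,W(p,np.array(X)/1e3)))-off)*sc)
    def tt(w):
        d=w[:2]-p[:2]; c,s=np.cos(p[2]),np.sin(p[2]); return 1e3*np.array([c*d[0]+s*d[1],-s*d[0]+c*d[1]])
    print('peg',tt(at_z(mt,*cp((247,243),7,(200,150)),.062)),'scene',tt(at_z(ms,*cp((508,136),6,(200,180)),.062)))
    print('plate top centre',tt(at_z(mt,*cp((645,205),7,(200,150)),.064)))
    print('jar',tt(at_z(mt,*cp((168,65),7,(200,150)),.062)))
    print('slot ends',tt(at_z(mt,*cp((335,210),7,(200,150)),.034)),tt(at_z(mt,*cp((262,350),7,(200,150)),.034)))
    st=r.get_state(); from scipy.spatial.transform import Rotation as Ro
    R=Ro.from_euler('xyz',st['eef_rot'],degrees=True).as_matrix(); print(R.round(3)); print('ttx',np.cos(p[2]),np.sin(p[2]))
E
python3 fit.py
```

```text
[0.56930261 0.00509108 1.72973569] 99.10655450820109
[[-0.84 -0.83]
 [-0.71 -1.42]
 [ 0.17  0.39]
 [ 0.06  0.  ]
 [-0.29 -0.6 ]
 [ 0.23 -0.62]
 [-1.84  0.02]]
(0, 0, 34) [293.97263995 270.31153239]
(40, 0, 34) [211.57170827 285.80273738]
(-40, 0, 34) [376.20223158 254.85253899]
(0, 40, 34) [309.42796912 352.33948633]
(0, -40, 34) [278.61875317 188.82197601]
(0, 0, 34) [444.32612508 172.34632871]
(40, 0, 34) [523.7049169  146.83117398]
(-40, 0, 34) [363.00253352 198.48661095]
(0, 40, 34) [405.65433814 119.11426827]
(0, -40, 34) [485.13785389 228.52403826]
peg [ 20.34143091 -15.20529284] scene [ 21.37420212 -16.22778904]
plate top centre [-165.96267338    2.03676217]
jar [  41.50020699 -105.09436231]
slot ends [-23.5108201  -26.61182472] [23.11737289 33.0196079 ]
[[ 0.    -0.39   0.921]
 [-0.     0.921  0.39 ]
 [-1.    -0.     0.   ]]
ttx -0.15827102413612423 0.9873957073630117
```

Call:
arm_command:
  plan:
    - {"dy":0.85,"dz":1}
    - {"dy":0.85,"dz":1}
    - {"dy":0.85,"dz":1}
    - {"dy":0.85,"dz":1}
    - {"dy":0.85,"dz":1}
    - {"dy":0.85,"dz":1}
    - {"dy":0.85,"dz":1}
    - {"dy":0.85,"dz":1}
    - {"dy":0.85,"dz":1}
    - {"dy":0.85,"dz":1}
    - {"dy":0.85,"dz":1}
    - {"dy":0.85,"dz":1}
    - {"dy":0.85,"dz":1}
    - {"dy":0.85,"dz":1}
    - {"dy":0.85,"dz":1}
    - {"dy":0.85,"dz":1}
    - {"dy":0.85,"dz":1}
    - {"dy":0.85,"dz":1}
    - {"dy":0.85,"dz":1}
    - {"dy":0.85,"dz":1}
  fingers: 1
  force: 20

```text
schema error: expected keys dx, dy, dz, wx, wy, wz
```

Call:
arm_command:
  plan:
    - {"wx":-1}
    - {"wx":-1}
    - {"wx":-1}
    - {"wx":-1}
    - {"wx":-1}
    - {"wx":-1}
    - {"wx":-1}
    - {"wx":-1}
    - {"wx":-1}
    - {"wx":-1}
    - {"wx":-1}
    - {"wx":-1}
    - {"wx":-1}
    - {"wx":-1}
    - {"wx":-1}
    - {"wx":-1}
    - {"wx":-0.6}

```text
schema error: expected keys dx, dy, dz, wx, wy, wz
```

Call:
arm_command:
  plan:
    - {"dx":0,"dy":0.85,"dz":1,"wx":0,"wy":0,"wz":0}
    - {"dx":0,"dy":0.85,"dz":1,"wx":0,"wy":0,"wz":0}
    - {"dx":0,"dy":0.85,"dz":1,"wx":0,"wy":0,"wz":0}
    - {"dx":0,"dy":0.85,"dz":1,"wx":0,"wy":0,"wz":0}
    - {"dx":0,"dy":0.85,"dz":1,"wx":0,"wy":0,"wz":0}
    - {"dx":0,"dy":0.85,"dz":1,"wx":0,"wy":0,"wz":0}
    - {"dx":0,"dy":0.85,"dz":1,"wx":0,"wy":0,"wz":0}
    - {"dx":0,"dy":0.85,"dz":1,"wx":0,"wy":0,"wz":0}
    - {"dx":0,"dy":0.85,"dz":1,"wx":0,"wy":0,"wz":0}
    - {"dx":0,"dy":0.85,"dz":1,"wx":0,"wy":0,"wz":0}
    - {"dx":0,"dy":0.85,"dz":1,"wx":0,"wy":0,"wz":0}
    - {"dx":0,"dy":0.85,"dz":1,"wx":0,"wy":0,"wz":0}
    - {"dx":0,"dy":0.85,"dz":1,"wx":0,"wy":0,"wz":0}
    - {"dx":0,"dy":0.85,"dz":1,"wx":0,"wy":0,"wz":0}
    - {"dx":0,"dy":0.85,"dz":1,"wx":0,"wy":0,"wz":0}
    - {"dx":0,"dy":0.85,"dz":1,"wx":0,"wy":0,"wz":0}
    - {"dx":0,"dy":0.85,"dz":1,"wx":0,"wy":0,"wz":0}
    - {"dx":0,"dy":0.85,"dz":1,"wx":0,"wy":0,"wz":0}
  fingers: 1
  force: 20

```text
time_s: 2.2
tcp_pos: [0.4823, -0.1844, 0.2388]
eef_rot: [-40.1, 89.7, -17.5]
contact_force: [0.5, -0.8, -0.6]
gripper_width: 0.0008
```

Call:
arm_command:
  plan:
    - {"dx":0,"dy":0,"dz":0,"wx":-1,"wy":0,"wz":0}
    - {"dx":0,"dy":0,"dz":0,"wx":-1,"wy":0,"wz":0}
    - {"dx":0,"dy":0,"dz":0,"wx":-1,"wy":0,"wz":0}
    - {"dx":0,"dy":0,"dz":0,"wx":-1,"wy":0,"wz":0}
    - {"dx":0,"dy":0,"dz":0,"wx":-1,"wy":0,"wz":0}
    - {"dx":0,"dy":0,"dz":0,"wx":-1,"wy":0,"wz":0}
    - {"dx":0,"dy":0,"dz":0,"wx":-1,"wy":0,"wz":0}
    - {"dx":0,"dy":0,"dz":0,"wx":-1,"wy":0,"wz":0}
    - {"dx":0,"dy":0,"dz":0,"wx":-1,"wy":0,"wz":0}
    - {"dx":0,"dy":0,"dz":0,"wx":-1,"wy":0,"wz":0}
    - {"dx":0,"dy":0,"dz":0,"wx":-1,"wy":0,"wz":0}
    - {"dx":0,"dy":0,"dz":0,"wx":-1,"wy":0,"wz":0}
    - {"dx":0,"dy":0,"dz":0,"wx":-1,"wy":0,"wz":0}
    - {"dx":0,"dy":0,"dz":0,"wx":-1,"wy":0,"wz":0}
    - {"dx":0,"dy":0,"dz":0,"wx":-1,"wy":0,"wz":0}
    - {"dx":0,"dy":0,"dz":0,"wx":-1,"wy":0,"wz":0}
    - {"dx":0,"dy":0,"dz":0,"wx":-0.6,"wy":0,"wz":0}

```text
time_s: 3.62
tcp_pos: [0.4855, -0.1783, 0.2421]
eef_rot: [-107.6, 89.3, -4.8]
contact_force: [0.2, -0.1, -0.1]
gripper_width: 0.0006
```

```bash
python3 - <<'E'
from h import *
from scipy.spatial.transform import Rotation as Ro
st=r.get_state(); R=Ro.from_euler('xyz',st['eef_rot'],degrees=True).as_matrix(); print(R.round(3))
m=r.camera_model('wrist'); print(m)
p,d=r.capture('wrist'); save(p,'w1.png',1.5); np.savez('pics/w1.npz',p=p,d=d)
for q in ['slot','peg','bar_nose','push_face','turntable']:
    print(q,[(np.round(x['centre'],1),round(x['score'],2)) for x in r.spot_point('wrist',q)])
E
```

```text
[[ 0.013 -0.975 -0.221]
 [-0.001 -0.221  0.975]
 [-1.    -0.012 -0.004]]
{'vertical_fov': 65.70646984690485, 'cx': 255.46387867628488, 'cy': 190.4727744889169, 'R': array([[-0.97492457, -0.22221177, -0.01200048],
       [-0.2179655 ,  0.94264109,  0.25282171],
       [-0.04486782,  0.24909779, -0.96743846]]), 't': array([0.43672758, 0.24136844, 0.46064654])}
slot []
peg []
bar_nose [(array([332.7, 200.4]), 0.59), (array([317.9,  44.9]), 0.24)]
push_face [(array([163.7, 162.1]), 0.8), (array([362.8, 120.7]), 0.75)]
turntable []
```

View pics/w1.png

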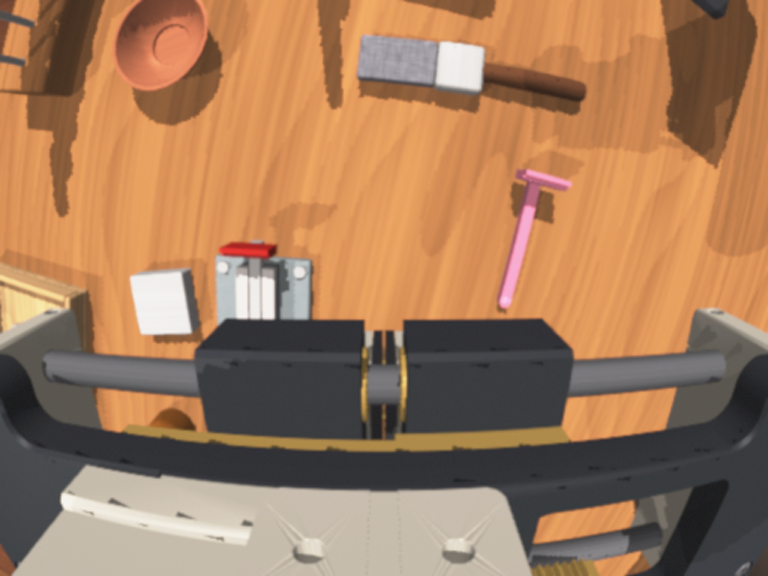

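```bash
python3 - <<'E'
from h import *
p,d=r.capture('scene'); np.savez('pics/s1.npz',p=p,d=d)
m=r.camera_model('scene'); st=r.get_state(); u,v=proj(m,st['tcp_pos']); print(u,v)
u,v=int(u),int(v); save(p,'s1c.png',5,(u-75,v-75,u+75,v+40))
E
```

```text
192.23797577555735 136.6964980387463
```

View pics/s1c.png

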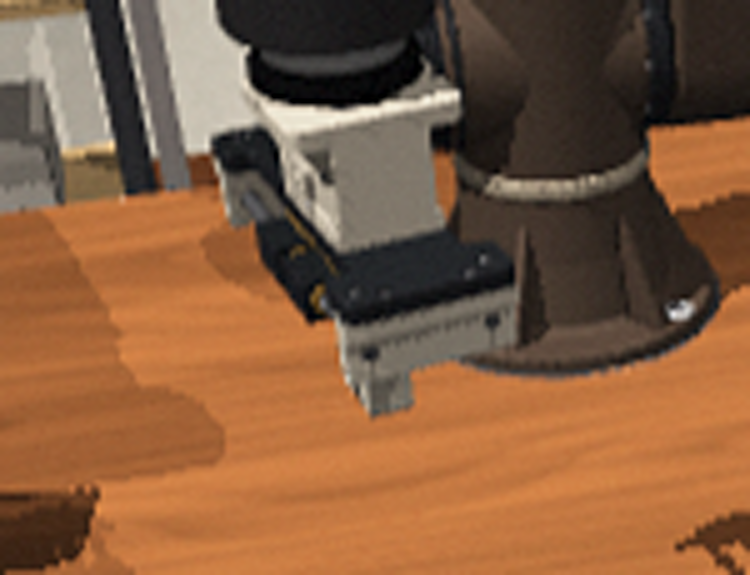

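Call:
arm_command:
  plan:
    - {"dx":0,"dy":0,"dz":0,"wx":0.8,"wy":0,"wz":0.16}
    - {"dx":0,"dy":-0.43,"dz":0.94,"wx":0,"wy":0,"wz":0}
    - {"dx":0,"dy":-0.43,"dz":0.94,"wx":0,"wy":0,"wz":0}
    - {"dx":0,"dy":-0.43,"dz":0.94,"wx":0,"wy":0,"wz":0}
    - {"dx":0,"dy":-0.43,"dz":0.94,"wx":0,"wy":0,"wz":0}
    - {"dx":0,"dy":-0.43,"dz":0.94,"wx":0,"wy":0,"wz":0}
    - {"dx":0,"dy":-0.43,"dz":0.94,"wx":0,"wy":0,"wz":0}
    - {"dx":0,"dy":-0.43,"dz":0.94,"wx":0,"wy":0,"wz":0}
    - {"dx":0,"dy":-0.43,"dz":0.94,"wx":0,"wy":0,"wz":0}
    - {"dx":0,"dy":-0.43,"dz":0.94,"wx":0,"wy":0,"wz":0}
    - {"dx":0,"dy":-0.43,"dz":0.94,"wx":0,"wy":0,"wz":0}
    - {"dx":0,"dy":-0.43,"dz":0.94,"wx":0,"wy":0,"wz":0}
    - {"dx":0,"dy":-0.43,"dz":0.94,"wx":0,"wy":0,"wz":0}
    - {"dx":0,"dy":-0.43,"dz":0.94,"wx":0,"wy":0,"wz":0}
    - {"dx":0,"dy":-0.43,"dz":0.94,"wx":0,"wy":0,"wz":0}
    - {"dx":0,"dy":0,"dz":0,"wx":0,"wy":0,"wz":0}
    - {"dx":0,"dy":0,"dz":0,"wx":0,"wy":0,"wz":0}

```text
time_s: 5.38
tcp_pos: [0.5708, 0.1127, 0.2404]
eef_rot: [163.2, 89.8, -99.3]
contact_force: [0.4, -1.0, -0.6]
gripper_width: 0.0003
```

```bash
python3 - <<'E'
from h import *
from scipy.spatial.transform import Rotation as Ro
st=r.get_state(); R=Ro.from_euler('xyz',st['eef_rot'],degrees=True).as_matrix(); print(st['tcp_pos'],R.round(3))
m=r.camera_model('wrist')
p,d=r.capture('wrist'); save(p,'w2.png',1.5); np.savez('pics/w2.npz',p=p,d=d,R=m['R'],t=m['t'],cx=m['cx'],cy=m['cy'],vertical_fov=m['vertical_fov'])
for q in ['slot','peg','bar_nose','push_face','turntable']:
    print(q,[(np.round(x['centre'],1),round(x['score'],2)) for x in r.spot_point('wrist',q)])
E
```

```text
[0.5708138 0.112653  0.2404387] [[-0.001 -0.991 -0.132]
 [-0.004 -0.131  0.991]
 [-1.     0.001 -0.004]]
slot [(array([267.1,  81.8]), 0.62)]
peg [(array([257.1, 101.4]), 0.73)]
bar_nose [(array([266.6,  43.3]), 0.76), (array([334.7, 209.9]), 0.72), (array([255.3,  97.7]), 0.64), (array([420.6,  11.2]), 0.45)]
push_face [(array([416.8, 198. ]), 0.76)]
turntable [(array([262.8,  84.5]), 0.57)]
```

View pics/w2.png

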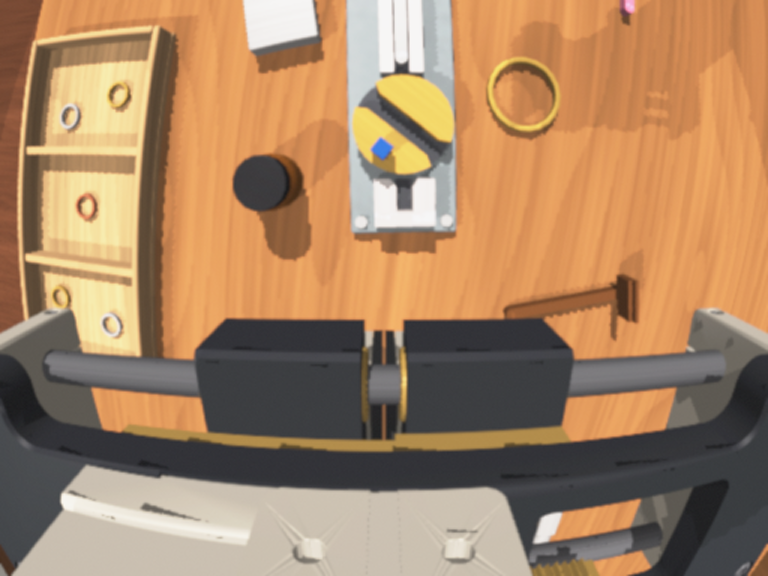

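```bash
python3 - <<'E'
from h import *
a=np.load('pics/w2.npz'); save(a['p'],'w2c.png',6,(215,0,320,100+60-60))
E
python3 - <<'E'
from h import *
a=np.load('pics/w2.npz'); save(a['p'],'w2d.png',7,(220,80,320,160))
E
```

```text
(no output)
```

View pics/w2c.png

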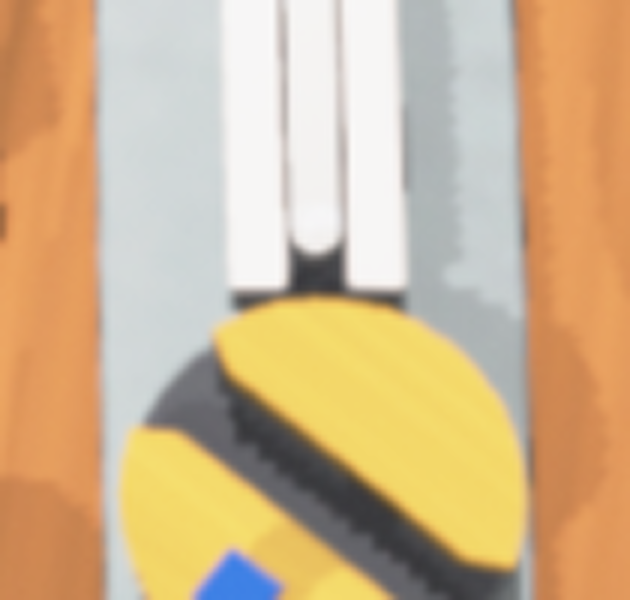

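View pics/w2d.png

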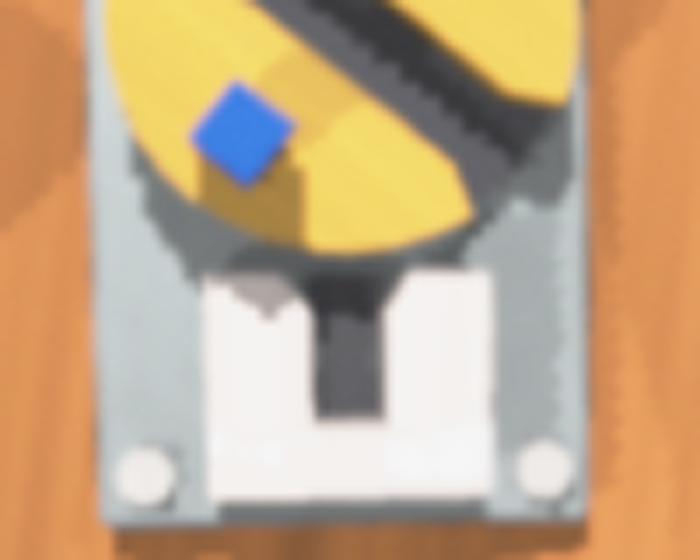

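```bash
cat > wr.py <<'E'
from h import *
from fit import cp,W
from scipy.optimize import least_squares
class M(dict): pass
def load(f):
    a=np.load(f); return dict(R=a['R'],t=a['t'],cx=float(a['cx']),cy=float(a['cy']),vertical_fov=float(a['vertical_fov']))
def wproj(m,X):
    c=m['R']@X+m['t']; th=np.arctan2(np.hypot(c[0],c[1]),c[2]); ph=np.arctan2(c[1],c[0]); f=focal(m)
    return np.array([m['cx']+f*th*np.cos(ph),m['cy']+f*th*np.sin(ph)])
def wat_z(m,u,v,z):
    f=focal(m); x,y=(u-m['cx'])/f,(v-m['cy'])/f; th=np.hypot(x,y); s=np.sin(th)/th
    d=m['R'].T@np.array([x*s,y*s,np.cos(th)]); o=-m['R'].T@m['t']; return o+d*(z-o[2])/d[2]
def tt(p,w):
    d=w[:2]-p[:2]; c,s=np.cos(p[2]),np.sin(p[2]); return 1e3*np.array([c*d[0]+s*d[1],-s*d[0]+c*d[1]])
E
cat > f2.py <<'E'
from wr import *
m=load('pics/w2.npz')
D=lambda c:cp(c,7,(220,80)); C=lambda c:cp(c,6,(215,0))
obs=[(D((103,522)),(90,-45,12)),(D((585,522)),(90,45,12)),(D((349,420)),(70,0,34)),(D((314,370)),(None,-6.5,34)),(D((384,370)),(None,6.5,34)),
(C((317,290)),(-43,0,32)),(C((318,296)),(-40,0,34)),(C((120,493)),(None,-40,34)),(C((529,493)),(None,40,34)),(C((98,150)),(None,-45,12)),(C((520,150)),(None,45,12))]
def res(p):
    o=[]
    for uv,X in obs:
        t=tt(p,wat_z(m,uv[0],uv[1],X[2]/1e3))
        o+= [0 if X[0] is None else t[0]-X[0], t[1]-X[1]]
    return np.array(o)
s=least_squares(res,np.load('pose.npy'),loss='soft_l1',x_scale=[.01,.01,.01]); p=s.x
print(p,np.degrees(p[2]),s.success); print(res(p).reshape(-1,2).round(1)); np.save('pose2.npy',p)
pc=tt(p,wat_z(m,*D((243,133)),.062)); print('peg',pc,np.hypot(*pc),np.degrees(np.arctan2(pc[1],pc[0])))
print('nose',tt(p,wat_z(m,*C((316,254)),.026)))
st=r.get_state(); print('tcp tt',tt(p,st['tcp_pos']))
E
python3 f2.py
```

```text
[0.56967524 0.00377304 1.72307666] 98.72502019630635 True
[[-1.   0.9]
 [ 0.5 -0.8]
 [-0.6 -0. ]
 [ 0.   0.6]
 [ 0.  -0.5]
 [ 1.3 -0.3]
 [-0.  -0.3]
 [ 0.   0.2]
 [ 0.   0.6]
 [ 0.   0.3]
 [ 0.  -0.7]]
peg [ 21.69364812 -17.04846035] 27.59101972117179 -38.16286182324196
nose [-50.82475539  -0.09656462]
tcp tt [106.02320661 -17.27880907]
```

Call:
arm_command:
  plan:
    - {"dx":0,"dy":-0.1,"dz":-0.9,"wx":-0.24,"wy":0,"wz":0}
    - {"dx":0,"dy":-0.1,"dz":-0.9,"wx":0,"wy":0,"wz":0}
    - {"dx":0.5,"dy":-0.1,"dz":-0.7,"wx":0,"wy":0,"wz":0}
    - {"dx":1,"dy":0,"dz":0,"wx":0,"wy":0,"wz":0}
    - {"dx":1,"dy":0,"dz":0,"wx":0,"wy":0,"wz":0}
    - {"dx":1,"dy":0,"dz":0,"wx":0,"wy":0,"wz":0}
    - {"dx":1,"dy":0,"dz":0,"wx":0,"wy":0,"wz":0}
    - {"dx":1,"dy":0,"dz":0,"wx":0,"wy":0,"wz":0}
    - {"dx":0.5,"dy":0,"dz":0,"wx":0,"wy":0,"wz":0}
    - {"dx":0,"dy":0,"dz":0,"wx":0,"wy":0,"wz":0}
    - {"dx":0,"dy":0,"dz":0,"wx":0,"wy":0,"wz":0}

```text
time_s: 6.6
tcp_pos: [0.5855, 0.0536, 0.1214]
eef_rot: [-106.9, 89.5, -8.7]
contact_force: [-0.1, -0.9, 0.1]
gripper_width: 0.0003
```

```bash
cat > st.py <<'E'
from wr import *
from scipy.spatial.transform import Rotation as Ro
p=np.load('pose2.npy'); st=r.get_state(); R=Ro.from_euler('xyz',st['eef_rot'],degrees=True).as_matrix()
print('t',st['time_s'],'tt',tt(p,st['tcp_pos']).round(1),'tipz',round(1e3*(st['tcp_pos'][2]-r.tcp_to_tips),1),'zang-tt',round(np.degrees(np.arctan2(R[1,2],R[0,2])-p[2]),2),'toolx',R[:,0].round(3),'F',st['contact_force'].round(2))
E
python3 st.py
```

```text
t 6.6 tt [ 46.9 -23.2] tipz 110.4 zang-tt -0.58 toolx [ 0.008 -0.001 -1.   ] F [-0.11 -0.88  0.09]
```

Call:
arm_command:
  plan:
    - {"dx":0.9,"dy":0,"dz":0.15,"wx":0,"wy":0,"wz":0}
    - {"dx":0.9,"dy":0,"dz":0,"wx":0,"wy":0,"wz":0}
    - {"dx":0.7,"dy":0,"dz":0,"wx":0,"wy":0,"wz":0}
    - {"dx":0.4,"dy":0,"dz":0,"wx":0,"wy":0,"wz":0}
    - {"dx":0,"dy":0,"dz":0,"wx":0,"wy":0,"wz":0}
    - {"dx":0,"dy":0,"dz":0,"wx":0,"wy":0,"wz":0}

```text
time_s: 7.1
tcp_pos: [0.5912, 0.0577, 0.0699]
eef_rot: [-92.6, 88.8, 5.6]
contact_force: [-0.9, 0.3, 0.4]
gripper_width: 0.0006
```

```bash
python3 st.py; python3 - <<'E'
from h import *
p,d=r.capture('top'); save(p,'t3.png',6,(190,140,310,230))
E
```

```text
t 7.1 tt [ 50.  -29.4] tipz 58.9 zang-tt -0.54 toolx [ 0.02   0.002 -1.   ] F [-0.94  0.31  0.38]
```

View pics/t3.png

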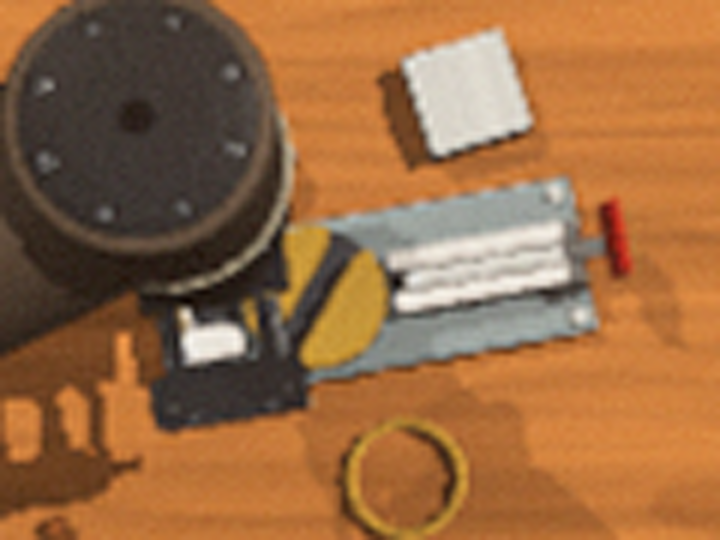

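Call:
arm_command:
  plan:
    - {"dx":0.4,"dy":0.2,"dz":0,"wx":-0.12,"wy":0,"wz":0.25}
    - {"dx":0.35,"dy":0.1,"dz":0,"wx":0,"wy":0,"wz":0}
    - {"dx":0,"dy":0,"dz":0,"wx":0,"wy":0,"wz":0}

```text
time_s: 7.4
tcp_pos: [0.5867, 0.0574, 0.0568]
eef_rot: [-87.2, 89.8, 11.6]
contact_force: [-0.6, -0.3, -0.9]
gripper_width: 0.0002
```

```bash
python3 st.py
```

```text
t 7.4 tt [ 50.5 -24.9] tipz 45.8 zang-tt 0.09 toolx [ 0.003  0.001 -1.   ] F [-0.64 -0.35 -0.9 ]
```

Call:
arm_command:
  plan:
    - {"dx":0.1,"dy":0,"dz":-0.4,"wx":0,"wy":0,"wz":0}
    - {"dx":0,"dy":0,"dz":-0.3,"wx":0,"wy":0,"wz":0}
    - {"dx":0,"dy":0,"dz":-0.3,"wx":0,"wy":0,"wz":0}
    - {"dx":0,"dy":0,"dz":-0.2,"wx":0,"wy":0,"wz":0}
    - {"dx":0,"dy":0,"dz":0,"wx":0,"wy":0,"wz":0}

```text
time_s: 7.82
tcp_pos: [0.5989, 0.0402, 0.0555]
eef_rot: [-66.7, 88.6, 32.2]
contact_force: [-1.1, -0.1, -0.1]
gripper_width: 0.0003
```

```bash
python3 st.py;  python3 - <<'E'
from h import *
p,d=r.capture('wrist'); save(p,'w4.png',1.5); p,d=r.capture('scene'); save(p,'s4.png',6,(230,160,330,240))
E
```

```text
t 7.8167 tt [ 31.6 -34.5] tipz 44.5 zang-tt 0.21 toolx [ 0.021  0.013 -1.   ] F [-1.14 -0.09 -0.06]
```

View pics/w4.png

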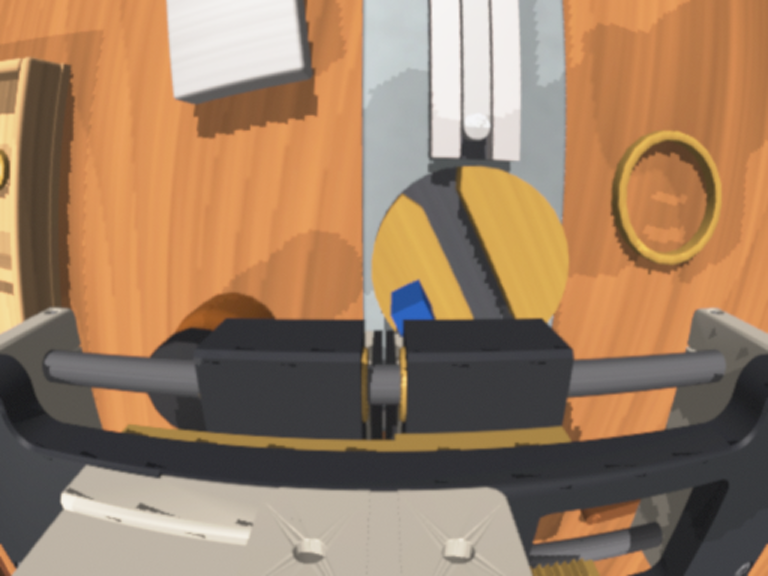

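View pics/s4.png

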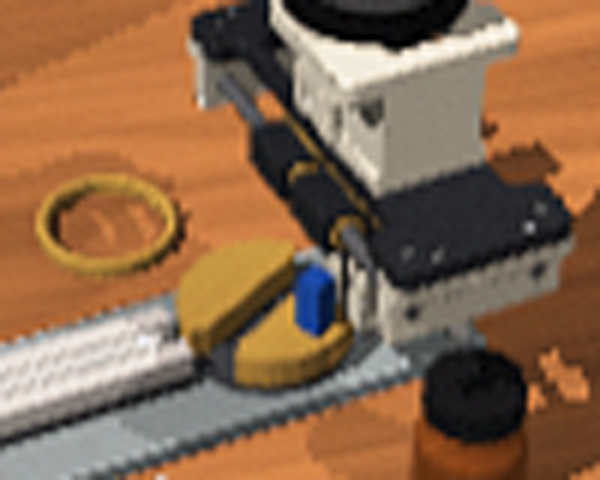

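Call:
arm_command:
  plan:
    - {"dx":0,"dy":0.2,"dz":0.15,"wx":0,"wy":0.16,"wz":0.26}
    - {"dx":0,"dy":0.25,"dz":0,"wx":0,"wy":0,"wz":0}
    - {"dx":0,"dy":0,"dz":0,"wx":0,"wy":0,"wz":0}

```text
time_s: 8.17
tcp_pos: [0.5874, 0.0401, 0.0555]
eef_rot: [151.8, 89.6, -109.4]
contact_force: [-0.3, 0.2, -0.5]
gripper_width: 0.0004
```

```bash
python3 st.py
```

```text
t 8.1667 tt [ 33.2 -23. ] tipz 44.5 zang-tt 0.15 toolx [-0.002 -0.007 -1.   ] F [-0.33  0.23 -0.5 ]
```

Call:
arm_command:
  plan:
    - {"dx":0,"dy":0,"dz":-0.3,"wx":0,"wy":-0.05,"wz":0}
    - {"dx":0,"dy":0.05,"dz":-0.25,"wx":0,"wy":0,"wz":0}
    - {"dx":0,"dy":0.05,"dz":-0.1,"wx":0,"wy":0,"wz":0}
    - {"dx":0,"dy":0,"dz":0,"wx":0,"wy":0,"wz":0}

```text
time_s: 8.5
tcp_pos: [0.593, 0.0307, 0.0565]
eef_rot: [-75.7, 89.4, 23.4]
contact_force: [-0.0, 0.2, -0.8]
gripper_width: 0.0002
```

```bash
python3 st.py;  python3 - <<'E'
from h import *
p,d=r.capture('wrist'); save(p,'w5.png',5,(220,90,380,215))
E
```

```text
t 8.5 tt [ 23.1 -27.2] tipz 45.5 zang-tt 0.36 toolx [ 0.009  0.004 -1.   ] F [-0.04  0.25 -0.81]
```

View pics/w5.png

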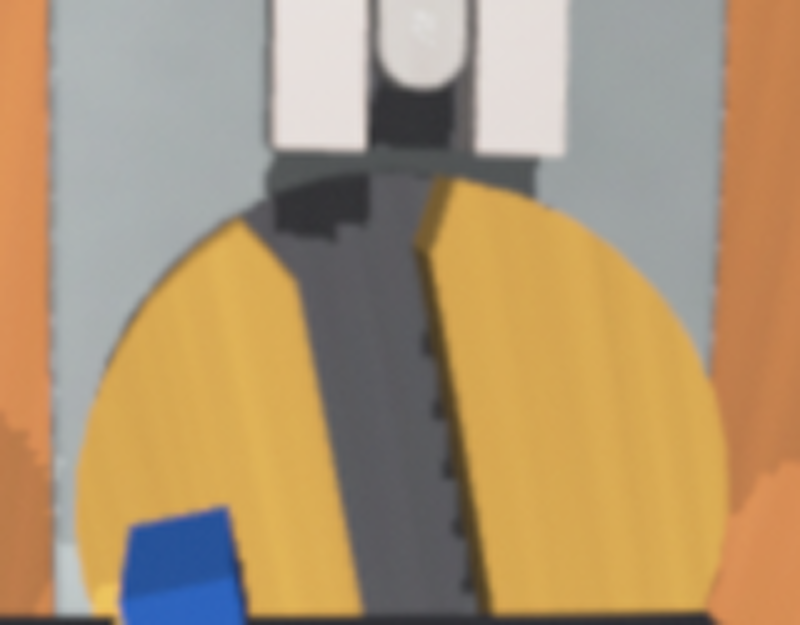

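Call:
arm_command:
  plan:
    - {"dx":0,"dy":0.1,"dz":-0.2,"wx":0,"wy":0,"wz":0.1}
    - {"dx":0,"dy":0.05,"dz":-0.1,"wx":0,"wy":0,"wz":0}
    - {"dx":0,"dy":0,"dz":0,"wx":0,"wy":0,"wz":0}

```text
time_s: 8.8
tcp_pos: [0.5948, 0.027, 0.0567]
eef_rot: [-58.9, 89.4, 40.2]
contact_force: [-0.2, 0.6, -0.2]
gripper_width: 0.0006
```

```bash
python3 st.py;  cat > slot.py <<'E'
import sys
from h import *
m=r.camera_model('wrist'); p,d=r.capture('wrist'); n=sys.argv[1]
np.savez('pics/%s.npz'%n,p=p,d=d,R=m['R'],t=m['t'],cx=m['cx'],cy=m['cy'],vertical_fov=m['vertical_fov'])
save(p,n+'.png',5,(220,90,380,215))
E
python3 slot.py w6
```

```text
t 8.8 tt [ 19.1 -28.3] tipz 45.7 zang-tt 0.41 toolx [ 0.009  0.007 -1.   ] F [-0.25  0.55 -0.16]
```

View pics/w6.png

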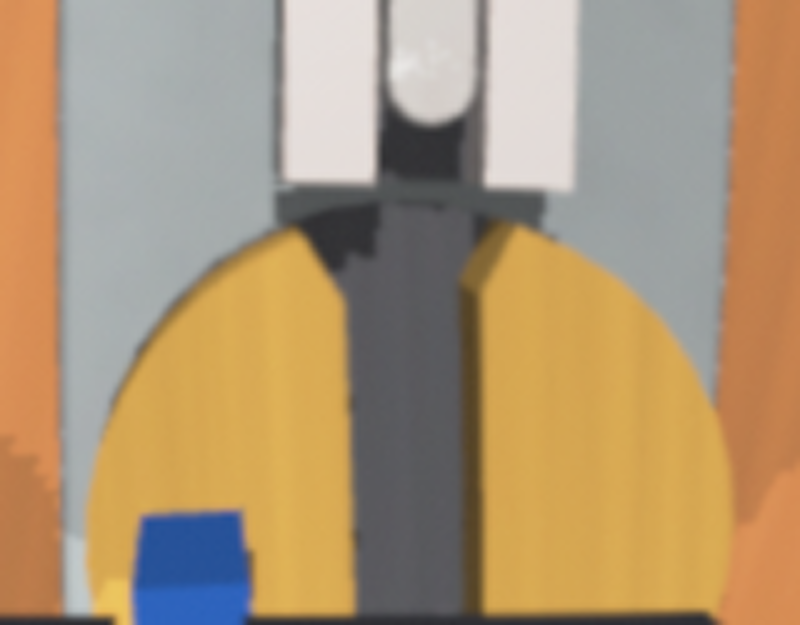

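```bash
cat > ang.py <<'E'
from wr import *
import sys
p=np.load('pose2.npy')
def go(f,pts,s,off):
    m=load(f)
    for a,b,z in pts:
        A=tt(p,wat_z(m,*cp(a,s,off),z));B=tt(p,wat_z(m,*cp(b,s,off),z)); print(A.round(1),B.round(1),np.degrees(np.arctan2(*(A-B)[::-1])))
E
python3 - <<'E'
from ang import *
go('pics/w6.npz',[((346,302),(356,610),.034),((481,290),(484,610),.034),((284,60),(284,180),.032),((575,60),(575,188),.032),((62,60),(62,500),.012)],5,(220,90))
E
```

```text
[-28.8  -9.8] [ 8.6 -7.2] -176.1222071412143
[-30.5   6. ] [8.6 8.6] -176.18563746259332
[-56.5 -17.3] [-42.6 -17.1] -179.17713221833722
[-57.9  16.8] [-42.8  17.3] -178.10963267594641
[-57.  -44.3] [  1.1 -44.6] 179.70542963991443
```

Call:
arm_command:
  plan:
    - {"dx":0,"dy":0.05,"dz":-0.12,"wx":-0.08,"wy":0.05,"wz":0.1}
    - {"dx":0,"dy":0,"dz":0,"wx":0,"wy":0,"wz":0}

```text
time_s: 9.02
tcp_pos: [0.5949, 0.0248, 0.057]
eef_rot: [-54.4, 89.8, 45.1]
contact_force: [-0.2, -0.4, -0.2]
gripper_width: 0.0002
```

```bash
python3 st.py; python3 slot.py w7
```

```text
t 9.0167 tt [ 17.  -28.1] tipz 46.0 zang-tt 0.83 toolx [ 0.002  0.002 -1.   ] F [-0.22 -0.37 -0.18]
```

View pics/w7.png

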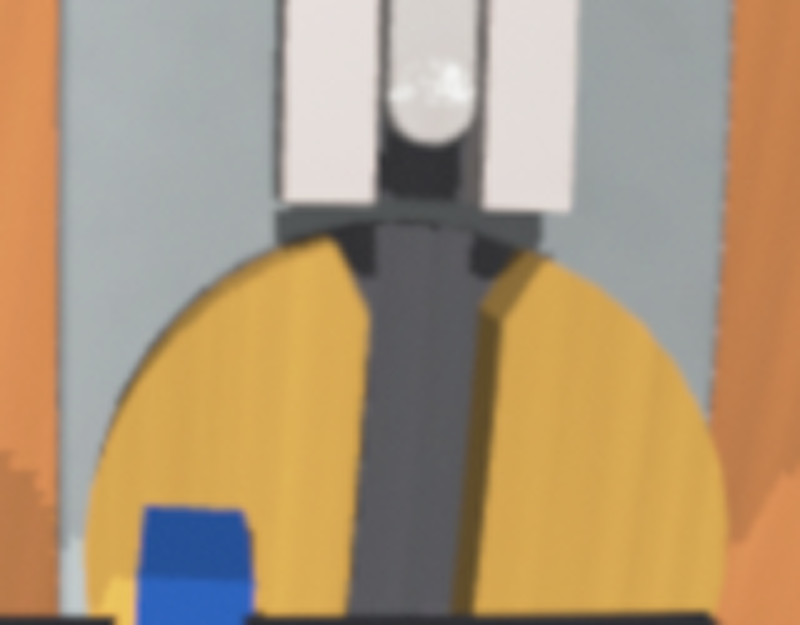

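```bash
python3 - <<'E'
from ang import *
go('pics/w7.npz',[((370,320),(348,610),.034),((502,320),(473,610),.034),((284,60),(284,200),.032),((575,60),(570,208),.032),((62,60),(62,500),.012)],5,(220,90))
E
```

```text
[-29.   -6.8] [ 6.4 -7.9] 178.28953617060313
[-29.5   8.9] [6.3 7.7] 178.0568594793145
[-58.8 -17.4] [-42.6 -17. ] -178.75482358843735
[-60.5  16.9] [-42.9  17. ] -179.68846024389322
[-59.2 -44.4] [ -1.  -44.3] -179.8572466124832
```

Call:
arm_command:
  plan:
    - {"dx":0,"dy":0,"dz":0.5,"wx":0.1,"wy":0,"wz":0}
    - {"dx":-0.3,"dy":0,"dz":0.3,"wx":0,"wy":0,"wz":0}
    - {"dx":-1,"dy":0,"dz":0,"wx":0,"wy":0,"wz":0}
    - {"dx":-1,"dy":0,"dz":0,"wx":0,"wy":0,"wz":0}
    - {"dx":-0.8,"dy":0,"dz":0,"wx":0,"wy":0,"wz":0}
    - {"dx":-0.2,"dy":0,"dz":-0.5,"wx":0,"wy":0,"wz":0}
    - {"dx":0,"dy":0.15,"dz":-1,"wx":0,"wy":0,"wz":0}
    - {"dx":0,"dy":0.15,"dz":-1,"wx":0,"wy":0,"wz":0}
    - {"dx":0,"dy":0.15,"dz":-1,"wx":0,"wy":0,"wz":0}
    - {"dx":0,"dy":0.15,"dz":-1,"wx":0,"wy":0,"wz":0}
    - {"dx":0,"dy":0.15,"dz":-1,"wx":0,"wy":0,"wz":0}
    - {"dx":0,"dy":0.15,"dz":-1,"wx":0,"wy":0,"wz":0}
    - {"dx":0,"dy":0.15,"dz":-1,"wx":0,"wy":0,"wz":0}
    - {"dx":0,"dy":0.15,"dz":-0.8,"wx":0,"wy":0,"wz":0}
    - {"dx":0,"dy":0,"dz":0,"wx":0,"wy":0,"wz":0}
    - {"dx":0,"dy":0,"dz":0,"wx":0,"wy":0,"wz":0}

```text
time_s: 10.4
tcp_pos: [0.5846, -0.1428, 0.129]
eef_rot: [104.9, 89.3, -155.8]
contact_force: [0.2, 0.1, -0.1]
gripper_width: 0.0002
```

```bash
python3 st.py;  python3 - <<'E'
from h import *
p,d=r.capture('top'); save(p,'t8.png',6,(190,140,310,230))
p,d=r.capture('scene'); save(p,'s8.png',6,(200,160,330,255))
E
```

```text
t 10.4 tt [-147.2    7.4] tipz 118.0 zang-tt 0.5 toolx [-0.012 -0.005 -1.   ] F [ 0.17  0.08 -0.07]
```

View pics/t8.png

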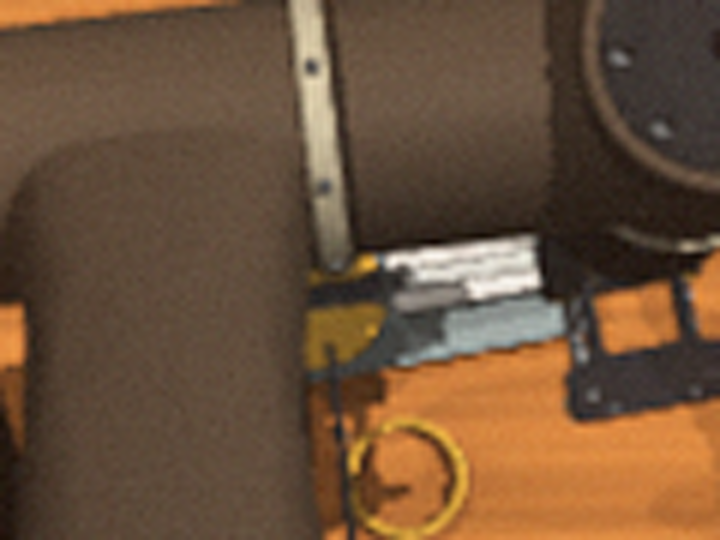

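View pics/s8.png

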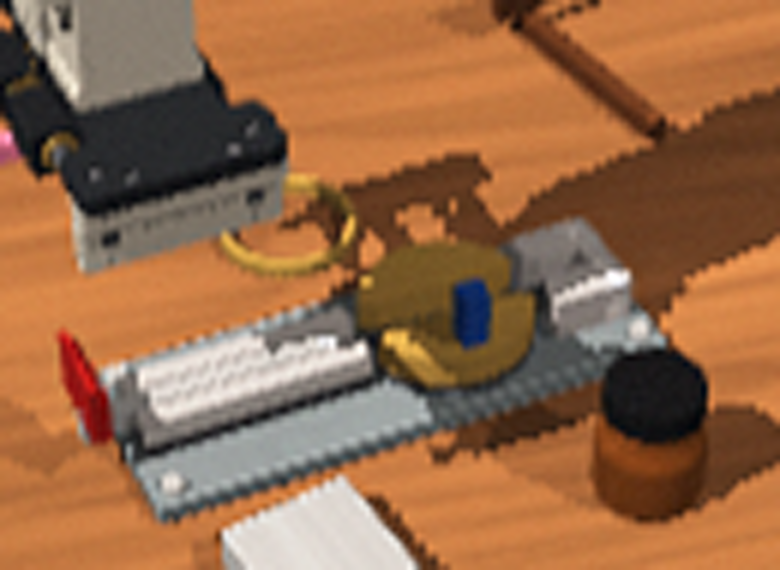

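Call:
arm_command:
  plan:
    - {"dx":0,"dy":-0.15,"dz":-0.9,"wx":-0.1,"wy":-0.06,"wz":-0.15}
    - {"dx":0,"dy":-0.15,"dz":-0.9,"wx":0,"wy":0,"wz":0}
    - {"dx":0,"dy":-0.1,"dz":-0.8,"wx":0,"wy":0,"wz":0}
    - {"dx":0,"dy":0,"dz":0,"wx":0,"wy":0,"wz":0}
    - {"dx":0.8,"dy":0,"dz":0,"wx":0,"wy":0,"wz":0}
    - {"dx":0.8,"dy":0,"dz":0,"wx":0,"wy":0,"wz":0}
    - {"dx":0.6,"dy":0,"dz":0,"wx":0,"wy":0,"wz":0}
    - {"dx":0,"dy":0,"dz":0,"wx":0,"wy":0,"wz":0}
    - {"dx":0,"dy":0,"dz":0,"wx":0,"wy":0,"wz":0}

```text
time_s: 11.25
tcp_pos: [0.6029, -0.1859, 0.0851]
eef_rot: [-39.6, 89.9, 60.7]
contact_force: [0.1, -0.0, 0.6]
gripper_width: 0.0003
```

```bash
python3 st.py
```

```text
t 11.25 tt [-192.5   -4. ] tipz 74.1 zang-tt 1.58 toolx [ 0.001  0.002 -1.   ] F [ 0.08 -0.04  0.63]
```

Call:
arm_command:
  plan:
    - {"dx":0,"dy":0.2,"dz":-0.5,"wx":0.32,"wy":0,"wz":0}
    - {"dx":0.5,"dy":0,"dz":0,"wx":0,"wy":0,"wz":0}
    - {"dx":0.6,"dy":0,"dz":0,"wx":0,"wy":0,"wz":0}
    - {"dx":0.4,"dy":0,"dz":0,"wx":0,"wy":0,"wz":0}
    - {"dx":0,"dy":0,"dz":0,"wx":0,"wy":0,"wz":0}

```text
time_s: 11.67
tcp_pos: [0.6022, -0.1953, 0.0557]
eef_rot: [-80.4, 89.7, 18.4]
contact_force: [0.4, 0.8, -0.2]
gripper_width: 0.0002
```

```bash
python3 st.py; python3 - <<'E'
from h import *
p,d=r.capture('scene'); save(p,'s9.png',6,(180,160,310,255))
E
```

```text
t 11.6667 tt [-201.7   -2. ] tipz 44.7 zang-tt 0.14 toolx [ 0.005  0.002 -1.   ] F [ 0.45  0.79 -0.2 ]
```

View pics/s9.png

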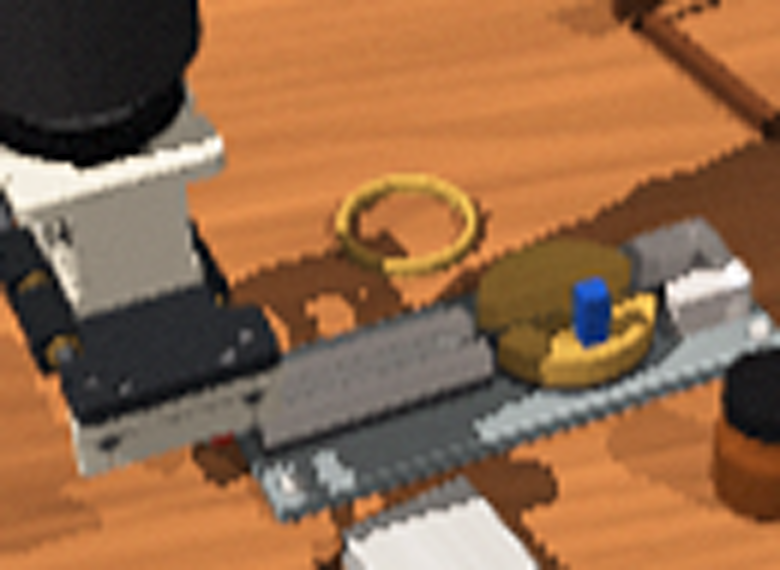

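Call:
arm_command:
  plan:
    - {"dx":0.15,"dy":0.1,"dz":0.3,"wx":0,"wy":0,"wz":0.05}
    - {"dx":0,"dy":0,"dz":0.3,"wx":0,"wy":0,"wz":0}
    - {"dx":0,"dy":0,"dz":0.3,"wx":0,"wy":0,"wz":0}
    - {"dx":0,"dy":0,"dz":0.3,"wx":0,"wy":0,"wz":0}
    - {"dx":0,"dy":0,"dz":0.2,"wx":0,"wy":0,"wz":0}

```text
time_s: 12.13
tcp_pos: [0.5959, -0.1661, 0.0533]
eef_rot: [-86.1, 89.9, 12.7]
contact_force: [0.5, -1.1, 0.1]
gripper_width: 0.0003
```

```bash
python3 st.py
```

```text
t 12.1333 tt [-1.719e+02 -1.000e-01] tipz 42.3 zang-tt 0.13 toolx [ 0.001  0.    -1.   ] F [ 0.49 -1.07  0.06]
```

Call:
arm_command:
  plan:
    - {"dx":0,"dy":0,"dz":0.35,"wx":0,"wy":0,"wz":0}
    - {"dx":0,"dy":0,"dz":0.35,"wx":0,"wy":0,"wz":0}
    - {"dx":0,"dy":0,"dz":0.35,"wx":0,"wy":0,"wz":0}
    - {"dx":0,"dy":0,"dz":0.35,"wx":0,"wy":0,"wz":0}
    - {"dx":0,"dy":0,"dz":0.3,"wx":0,"wy":0,"wz":0}

```text
time_s: 12.55
tcp_pos: [0.5903, -0.1286, 0.0542]
eef_rot: [-94.3, 89.9, 4.6]
contact_force: [1.0, -0.1, 0.0]
gripper_width: 0.0009
```

```bash
python3 st.py; python3 - <<'E'
from h import *
p,d=r.capture('scene'); save(p,'s10.png',6,(190,160,320,255))
E
```

```text
t 12.55 tt [-133.9   -0.3] tipz 43.2 zang-tt 0.17 toolx [ 0.002  0.    -1.   ] F [ 0.99 -0.06  0.01]
```

View pics/s10.png

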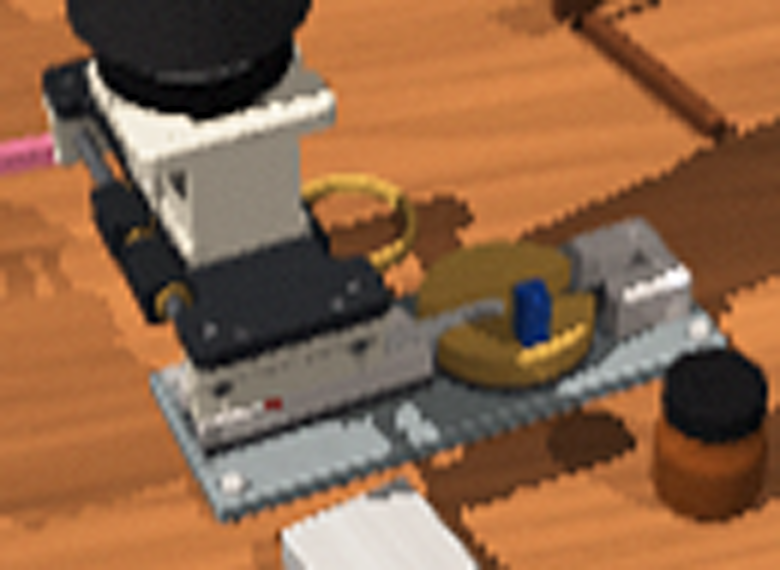

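Call:
arm_command:
  plan:
    - {"dx":0,"dy":0,"dz":0.35,"wx":0,"wy":0,"wz":0}
    - {"dx":0,"dy":0,"dz":0.35,"wx":0,"wy":0,"wz":0}
    - {"dx":0,"dy":0,"dz":0.35,"wx":0,"wy":0,"wz":0}
    - {"dx":0,"dy":0,"dz":0.35,"wx":0,"wy":0,"wz":0}
    - {"dx":0,"dy":0,"dz":0.35,"wx":0,"wy":0,"wz":0}
    - {"dx":0,"dy":0,"dz":0.3,"wx":0,"wy":0,"wz":0}

```text
time_s: 13.1
tcp_pos: [0.5837, -0.084, 0.0547]
eef_rot: [-100.3, 89.8, -1.4]
contact_force: [0.5, 0.2, 0.0]
gripper_width: 0.0002
```

```bash
python3 st.py
```

```text
t 13.1 tt [-88.9  -0.6] tipz 43.7 zang-tt 0.19 toolx [ 0.003 -0.    -1.   ] F [0.51 0.2  0.03]
```

Call:
arm_command:
  plan:
    - {"dx":0,"dy":0.03,"dz":0.3,"wx":0,"wy":0,"wz":0}
    - {"dx":0,"dy":0,"dz":0.3,"wx":0,"wy":0,"wz":0}
    - {"dx":0,"dy":0,"dz":0.25,"wx":0,"wy":0,"wz":0}
    - {"dx":0,"dy":0,"dz":0.2,"wx":0,"wy":0,"wz":0}

```text
time_s: 13.43
tcp_pos: [0.579, -0.0603, 0.0545]
eef_rot: [-96.9, 89.8, 2.1]
contact_force: [0.0, -1.4, 0.2]
gripper_width: 0.0008
```

```bash
python3 st.py; python3 - <<'E'
from h import *
p,d=r.capture('scene'); save(p,'s11.png',6,(190,160,320,255))
E
```

```text
t 13.4333 tt [-64.8   0.5] tipz 43.5 zang-tt 0.21 toolx [ 0.003  0.    -1.   ] F [ 0.03 -1.41  0.18]
```

View pics/s11.png

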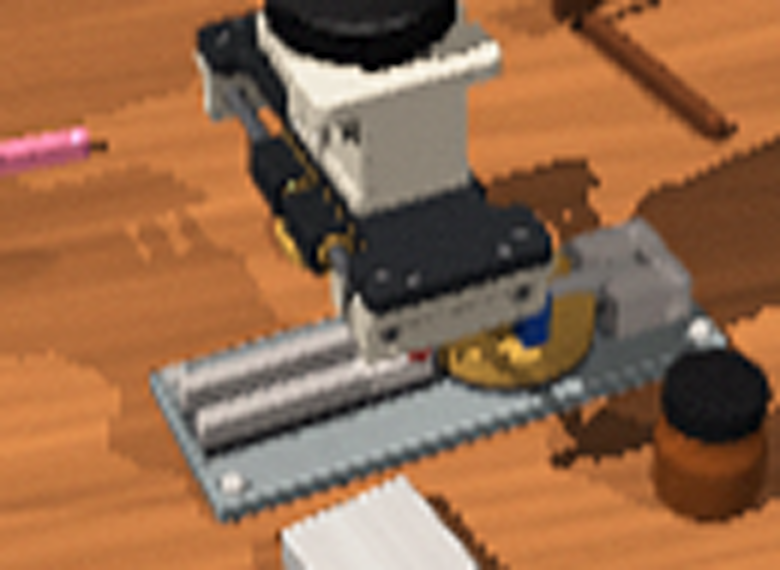

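Call:
arm_command:
  plan:
    - {"dx":0,"dy":0,"dz":0.12,"wx":0,"wy":0,"wz":0}
    - {"dx":0,"dy":0,"dz":0.12,"wx":0,"wy":0,"wz":0}

```text
time_s: 13.65
tcp_pos: [0.5788, -0.0569, 0.0553]
eef_rot: [-143.6, 89.7, -44.6]
contact_force: [4.0, -25.6, 3.8]
gripper_width: 0.0003
```

```bash
python3 st.py
```

```text
t 13.65 tt [-61.3   0.2] tipz 44.3 zang-tt 0.33 toolx [ 0.003 -0.003 -1.   ] F [  4.04 -25.62   3.82]
```

The force rose to 26 N at TCP x = -61, about where the stop should be. I'll back off, raise the hand and check.

Call:
arm_command:
  plan:
    - {"dx":0,"dy":0,"dz":-0.3,"wx":0,"wy":0,"wz":0}
    - {"dx":0,"dy":0,"dz":-0.6,"wx":0,"wy":0,"wz":0}
    - {"dx":0,"dy":0,"dz":-0.6,"wx":0,"wy":0,"wz":0}
    - {"dx":-0.8,"dy":0,"dz":-0.3,"wx":0,"wy":0,"wz":0}
    - {"dx":-1,"dy":0,"dz":0,"wx":0,"wy":0,"wz":0}
    - {"dx":-1,"dy":0,"dz":0,"wx":0,"wy":0,"wz":0}
    - {"dx":-1,"dy":0,"dz":0,"wx":0,"wy":0,"wz":0}
    - {"dx":-1,"dy":0,"dz":0,"wx":0,"wy":0,"wz":0}
    - {"dx":-1,"dy":0,"dz":0,"wx":0,"wy":0,"wz":0}
    - {"dx":-1,"dy":0,"dz":0,"wx":0,"wy":0,"wz":0}
    - {"dx":-1,"dy":0,"dz":0.5,"wx":0,"wy":0,"wz":0}
    - {"dx":0,"dy":0,"dz":1,"wx":0,"wy":0,"wz":0}
    - {"dx":0,"dy":0,"dz":1,"wx":0,"wy":0,"wz":0}
    - {"dx":0,"dy":0,"dz":1,"wx":0,"wy":0,"wz":0}
    - {"dx":0,"dy":0,"dz":1,"wx":0,"wy":0,"wz":0}
    - {"dx":0,"dy":0,"dz":1,"wx":0,"wy":0,"wz":0}
    - {"dx":0,"dy":0,"dz":1,"wx":0,"wy":0,"wz":0}
    - {"dx":0,"dy":0,"dz":1,"wx":0,"wy":0,"wz":0}
    - {"dx":0,"dy":0,"dz":0.5,"wx":0,"wy":0,"wz":0}
    - {"dx":0,"dy":0,"dz":0,"wx":0,"wy":0,"wz":0}

```text
time_s: 15.32
tcp_pos: [0.5612, 0.0551, 0.2182]
eef_rot: [-20.1, 89.7, 78.0]
contact_force: [0.6, -0.9, -0.1]
gripper_width: 0.0002
```

```bash
python3 st.py; python3 - <<'E'
from h import *
m=r.camera_model('wrist'); p,d=r.capture('wrist'); n='w12'
np.savez('pics/%s.npz'%n,p=p,d=d,R=m['R'],t=m['t'],cx=m['cx'],cy=m['cy'],vertical_fov=m['vertical_fov'])
save(p,n+'.png',1.5)
p,d=r.capture('scene'); save(p,'s12.png',1.5); np.savez('pics/s12.npz',p=p,d=d)
E
```

```text
t 15.3167 tt [52.   0.6] tipz 207.2 zang-tt -0.62 toolx [ 0.001  0.004 -1.   ] F [ 0.64 -0.9  -0.11]
```

View pics/w12.png

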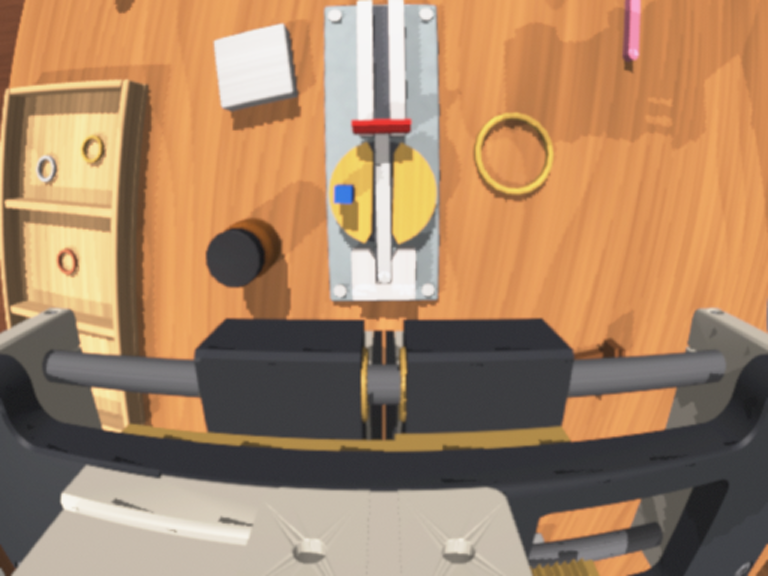

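View pics/s12.png

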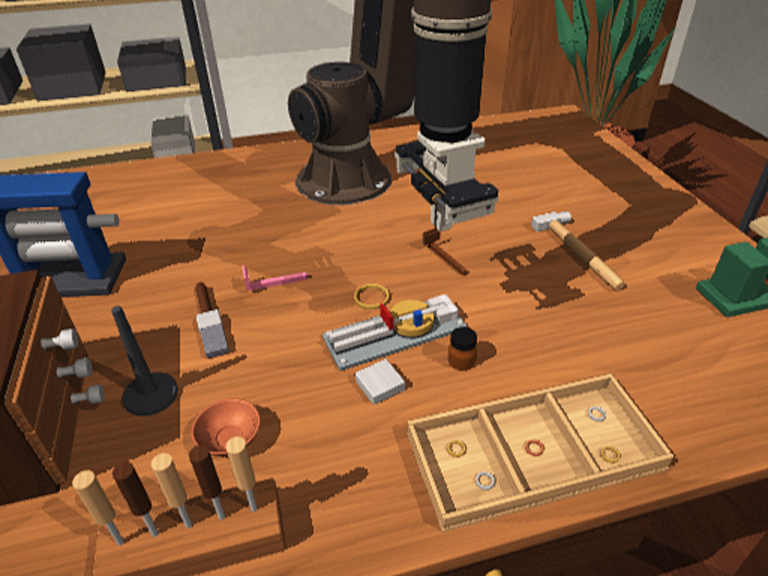

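Wrist view: the bar runs through the slot (red plate at 380,126, nose at about 385,278). In the scene view the bystanders are where they were. I'll zoom in on the nose at the keeper.

```bash
python3 - <<'E'
from wr import *
a=np.load('pics/w12.npz'); save(a['p'],'w12c.png',8,(212,130,300,205))
m=load('pics/w12.npz'); p=np.load('pose2.npy')
for x,y,z in [(70,0,34),(70,0,26),(82,0,34),(90,-45,12),(90,45,12)]: print((x,y,z),((wproj(m,W(p,np.array([x,y,z])/1e3))+.5-[212,130])*8-.5).round(0))
E
```

```text
(70, 0, 34) [350. 474.]
(70, 0, 26) [351. 460.]
(82, 0, 34) [351. 554.]
(90, -45, 12) [ 64. 565.]
(90, 45, 12) [640. 559.]
```

View pics/w12c.png

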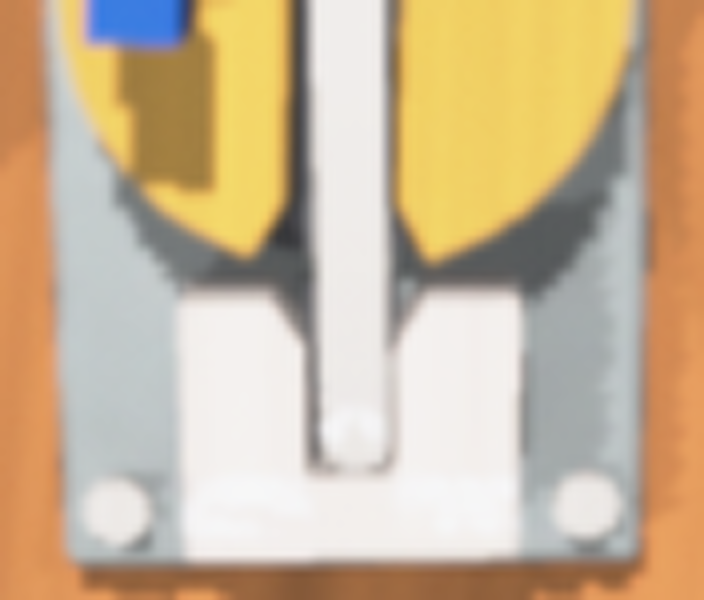

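```bash
python3 -c "
from plant import r
print(r.close_job())"
```

```text
the job is handed in; nothing more can be done
None
```

The turntable is locked. I pushed the blue peg round with closed fingertips until the slot lined up near -3.14 rad. Then I pushed the bar by its red plate through the disc until it stopped in the keeper. The job was handed in at about 15.4 s.

**What the last checks showed:**
- **Bar home:** the force rose from about 1 N to about 26 N where the stop should be. The final wrist crop shows the nose against the keeper's end wall, and the bar lies flat through the slot.
- **Hand and bystanders:** the hand is clear, with the fingertips about 207 mm above the bench. By eye, the other things in the scene picture are where they stood.

**Not exact:**
- **Slot alignment:** the slot read about 2° past true just before the bar went in, which is inside the 0.1 rad (about 6°) that corrects itself. I did not measure the angle again afterwards.
- **Stop position:** the hand stopped 1 to 2 mm beyond my estimate, which is within the calibration error.

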